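Press a candle tin's lid home in a lever press

TASK

One of the two candle tins still has its lid standing proud. Stand it on the base of the lever press and push it back under the ram until it snaps in past the two sprung rollers and sits against the stop pins, then pull the lever down until you feel the lid come fully home, without crushing the tin. Ease the lever slowly all the way back up to its rest, never letting it spring back by itself, and leave the closed tin held in the press and everything else where it stands.

Things in the scene. Friction and masses are not known exactly. Their poses are not given: they have to be found in the camera images.
- tin: The tin to close: plain bright metal, 62 mm in diameter, 70 mm tall to its rim, full, about 0.3 kg. Its lid, a 59 mm disc 3 mm thick on a narrower plug, is started in the mouth and stands 6 to 9 mm above the rim; the gap under it tells this tin from the other. Origin: centre of the underside, z up.
- tin_lid (a joint): Height of the lid above its home, m: 0 = fully home (disc flat on the rim, lid top 73 mm above the tin's underside), 0.006 to 0.009 at the start. A tight fit: it moves only under about 35 N and stays where it is left.
- tin_done: The other tin, same size and look, its lid already home (73 mm tall in all, no gap). Origin: centre of the underside. Leave it alone.
- press: Grey lever press, fixed to the table. Origin: on the table below the ram's axis; x points from its open front to its column, y to the lever's side (left, seen from the front), z up. Base plate 12 mm thick, from 135 mm in front of the origin to 80 mm behind it, 75 mm to either side. Column from 39 mm behind the origin, 74 mm wide.
- apron (a point): On the base plate's top (12 mm above the table), 95 mm in front of the ram's axis: clear flat place to stand the tin on, from above, before it is pushed in.
- head_front (a point): Lower front edge of the press's head, which overhangs the nest: 30 mm in front of the ram's axis, 150 mm above the table; the head is 74 mm wide and reaches up to 244 mm and back to the column. A hand that pushes the tin in under it has to lean back towards the robot by some 25 to 35 degrees.
- nest (a point): Where the tin's underside must be centred: on the base plate's top (12 mm above the table), on the ram's axis. Behind it two fixed upright stop pins, 12 mm thick, stand at 45 degrees left and right and touch the tin's wall when it is in place. Sprung rollers hold the tin against them.
- jaw_left (a joint): Left sprung jaw, rad: 0 = shut with no tin, 0.03 = shut on the tin in the nest, up to 0.16 as the tin passes. It carries an upright roller, 16 mm thick, from 16 to 48 mm above the plate, 21 mm in front of the nest and 30 mm to its left.
- jaw_right (a joint): Right sprung jaw, the mirror image. A tin pushed straight back, low on its wall between the rollers (25 to 40 mm above the plate), spreads them, meets up to about 10 N, and past the middle they snap shut in front of its widest part.
- press_lever (a joint): Lever, rad: 0 = rest (arm 45 degrees up, towards the front); grows as the grip is pulled down; ends at 1.3. Each rad lowers the ram 26 mm. Its return spring gives 1 N at the grip at rest, 6 N at 0.8 rad; let go, it flies up. While the lid slides in, the grip takes 10 to 13 N; with the lid home this climbs steadily; above about 24 N the tin is crushed.
- lever_pivot (a point): On the lever's axis of rotation (parallel to the press's y), level with the middle of the grip along it; 195 mm above the table, 20 mm behind the ram's axis, 140 mm to the left.
- lever_grip (a point): Middle of the lever's grip: a black round bar, 24 mm thick, 90 mm long, parallel to the press's y, 150 mm from lever_pivot, standing out to the left from the end of the steel arm. At rest 106 mm in front of the pivot and 301 mm above the table. It can be pushed down from above with closed fingers.
- press_ram: The square steel ram with its round black rubber-faced foot, 42 mm wide, above the nest. The foot is screwed in or out by hand and set differently every time (underside 101 to 109 mm above the table at rest, clear of the lid), so that the lid comes home at a lever angle anywhere from 0.5 to 1.1 rad, which must be felt.
- wick_spool: Spool of wick, 60 mm wide, 68 mm tall; leave it. Origin: centre of the underside.
- masking_tape: Roll of masking tape, 103 mm wide, 25 mm tall, lying flat; leave it.
- marker: Marker pen, 135 mm long, lying near the front edge; leave it.
- silicone_mould: Round silicone candle mould, 68 mm wide, 51 mm tall, to the left of the press; leave it. Origin: centre of the underside.
- cup_amber: Low smoky glass cup, 60 mm wide, 34 mm tall, to the left near the front edge; leave it.
Not all that is in view belongs to the job. What is shaped like the tin but yellow is not meant.

How it is judged:
By the outcome, as a careful person would: the job done as asked, in the order asked, and still so for the second after the job is handed in, with the robot touching nothing.
It also fails if it takes over 72 s, if anything falls off the work surface, if the arm or the gripper's body presses on something with over 40 N, if the wrist force passes 120 N, or if a joint passes its speed limit or range.

ROBOT

A 6-joint arm with a two-finger parallel gripper is mounted at the origin on a cart in front of the work surface, level with it; the furniture and walls round the work are solid. World frame = base frame: x ahead of the robot, y to its left, z up, the work surface at z = 0. Lengths are in m, angles in degrees, forces in N, time in s.
With the tool pointing down it reaches from about 0.3 to 0.75 m from the base axis. Payload 8.5 kg.
Tool frame: the origin (TCP) lies at the very end of the fingers, on their centre line; the grasp point (between the pads) lies 19 mm behind it; z points along the fingers, y is the line along which they close (so a half turn about z gives the same grasp; the last joint's range is limited). The gripper opens to 85 mm and grips with 20 to 120 N. Pads are 22 mm wide; open, the fingers measure 114 mm over their backs; the gripper's body (76 mm by 85 mm) begins 54 mm behind the grasp point. The pads swing forward as they close: fully open they stand 13 mm farther back than shut.
Start: joints at [63.18, 21.807, 74.336, -0, 83.858, -12.336], TCP at [0.138, 0.533, 0.231] pointing down, gripper open.
Joint ranges: [-178.18, 178.18], [-50.72, 133.34], [12.68, 142.11], [-81.47, 261.47], [9.98, 163.14], [-165.26, 165.26]. Speed limits (degrees/s): [136.94, 136.94, 180, 180, 180, 180].

INTERFACE

Orientations are given as a 3x3 rotation matrix whose columns are the frame's x, y, z axes.
In Python, from rig import observe, cams, ticket gives the robot as it stands.
- The arm moves only by the tool move_arm, never from a script. Its arguments are lists of equal length, an entry for each row: "jaw": the finger opening in cm, from 0 to 8.54; "dp": the shift along the tool's x, y, z in cm, a list of three; "turn": the turn, a rotation vector about the tool's x, y, z in rad, a list of three. In form: {"jaw": [jaw, ...], "dp": [[tx, ty, tz], ...], "turn": [[wx, wy, wz], ...]}. A call has 1 to 12 rows; each row shifts and turns the commanded pose from where the row before left it, along the tool's axes as they then stand; what a row does not reach is not made up. A row lasts 1/12 s, in which the tool goes at most 41.7 mm and 7.16 degrees, less where a joint would pass 70% of its speed; a pose out of reach is approached as far as the arm can. A call is refused whole if a number of a shift passes 4.17 or a number of a turn 0.125, either way. A call with a gripper value outside its range is refused whole. The fingers move at their own pace and stop on an object; "force" is the grip in N (left out, the last holds). Time passes only in rows, so rows that do not move let the fingers close. It gives the time, the measured TCP pose, the force, the opening and the grip force at its end, in the units of the state.
- observe(): the state, without advancing time (a new reading comes with each control period).
- cams.get_image(name): name is "scene" or "side" or "wrist"; returns (picture, depth): 420x560x3 uint8, red, green, blue; 420x560 float32, m along the optical axis (not along the pixel's ray), 0 where there is no reading.
- cams.calibration(name): a dict with "vertical_fov" (degrees; the focal length in pixels is half the picture's height over the tangent of half this angle, whatever the lens; pixels are square), "cx", "cy" (the principal point, pixels), "view" (4x4, takes a point from world to camera coordinates); the wrist camera has in their place "tool_from_camera" (4x4, takes a point from camera to tool coordinates, whose origin is the TCP and whose axes are the flange's). Camera axes: x right, y up, looking along -z (the intrinsics and any distortion apply to the point x, -y, -z); pixel columns grow to the right and rows downward; lengths in m; the calibration is good to about 2 mm. A picture is of the moment at which its call begins: read the wrist's pose just before it. calibration takes no time and is no camera call.
- ticket.close_job(): hands the job in; it is judged then, once.
Trained networks look in the newest picture that a camera, given by its name, has taken for a name from the list of things; names that differ only in an ending like _2 or _b are one class to them, and where a whole thing is asked for, a point or a joint stands for the part that bears it (a point fixed in the world has none). Each returns a list of dicts, best first, with "p" (0 to 1); they miss things now and then, are a little off and sometimes report something else, mostly with a low value. They report only what shows in the picture. A call takes as long as a camera call. They do not tell look-alikes from the thing itself.
- cams.spot_in(camera, query): "box" ([centre column, centre row, width, height] as shares, 0 to 1, of the picture: columns of its width, rows of its height, round what is visible of it).
- cams.outline_of(camera, query): "mask" (420x560 bool, what is visible of it) and "box" ([centre column, centre row, width, height] as shares, 0 to 1, of the picture: columns of its width, rows of its height, round what is visible of it).
- cams.mark_of(camera, query): "location" ([column, row] as shares, 0 to 1, of the picture: columns of its width, rows of its height: a listed point, or the origin of a listed thing).
The state is a dict: "time_s": time; "q": joint angles; "qvel": joint speeds; "joint_efforts": joint torques, N m; "position": TCP position; "tool_rot": TCP orientation; "ft_force": force on the tool from outside, world axes, zero at the start; "wrist_torque": the same for the moment, N m; "grip_width": finger opening in m; "gripper_force": force on a finger pad.
Only numpy, scipy, OpenCV 4.12 (cv2) and the standard library are available. Lean on these libraries where they do the work, as an engineer would, in place of code of your own. Each camera call takes 0.05 s, during which the arm holds its last target. There are 200 camera calls.

## Working session

There is one attempt and no reset: what is moved stays moved. The work goes in short steps, Python scripts to look and compute and a tool call to move; the robot and the scene stay as the last step left them, time stands still between calls to the robot, and variables do not carry over. Pictures are saved under pics/ and viewed, at most 10 in all, crops included, and the job is handed in when it is done.

Besides the shell and the picture viewer there is one more tool, called after "Emit:" by a JSON object that holds its "method" and its "body". move_arm: Moves the arm, as the interface text tells. Its arguments: {"type":"object","properties":{"jaw":{"type":"array","items":{"type":"number"}},"dp":{"type":"array","items":{"type":"array","items":{"type":"number"}}},"turn":{"type":"array","items":{"type":"array","items":{"type":"number"}}},"force":{"type":"number"}},"required":["jaw","dp","turn"]}

```bash
ls; mkdir -p pics; cat > h.py <<'E'
import numpy as np, cv2
from rig import observe, cams, ticket
def K(name):
    c=cams.calibration(name); f=210/np.tan(np.radians(c["vertical_fov"])/2); return c,f
def world(name,u,v,d,st=None):
    c,f=K(name); p=np.array([(u-c["cx"])/f*d,-(v-c["cy"])/f*d,-d,1])
    if name=="wrist":
        q=(c["tool_from_camera"]@p)[:3]; return st["position"]+np.array(st["tool_rot"])@q
    return (np.linalg.inv(c["view"])@p)[:3]
def save(n,im): cv2.imwrite(f"pics/{n}.png",im[:,:,::-1])
E
python3 - <<'E'
from h import *
print(observe())
for n in("scene","side"):
    im,d=cams.get_image(n); save(n,im); np.save(n+"_d.npy",d)
    c=cams.calibration(n); print(n,c)
    for q in ["tin","press","nest","apron","lever_grip","lever_pivot","head_front"]:
        print(q,[(round(r["p"],2),np.round(np.array(r["location"])*[560,420],1)) for r in cams.mark_of(n,q)[:4]])
E
```

```text
pics
{'time_s': 0.0, 'q': array([ 6.31814603e+01,  2.18423423e+01,  7.43868929e+01, -1.87992413e-03,
        8.38566479e+01, -1.23349550e+01]), 'qvel': array([ 1.72273371e-02,  6.92273974e-03, -3.47915924e-02, -3.30552229e-02,
        9.26704834e-05,  7.76953499e-02]), 'joint_efforts': array([ 1.45261372e-03, -4.48467851e+01, -2.31276405e+01, -1.40672319e-04,
        4.73630920e-03, -5.84370397e-06]), 'position': array([0.13742068, 0.53224559, 0.23068651]), 'tool_rot': array([[-9.68220126e-01,  2.50098720e-01, -6.47158223e-04],
       [ 2.50099391e-01,  9.68219224e-01, -1.35243300e-03],
       [ 2.88349270e-04, -1.47130673e-03, -9.99998876e-01]]), 'ft_force': array([ 0.19612873,  0.62951316, -0.48382021]), 'wrist_torque': array([-0.01126113, -0.00882027,  0.04292557]), 'gripper_force': 0.0, 'grip_width': 0.08562864903856482}
scene {'vertical_fov': 56.00854022298728, 'cx': 274.96568614655746, 'cy': 219.80795828604894, 'view': array([[ 0.47401823, -0.88051161, -0.0024541 , -0.11665317],
       [ 0.57187523,  0.305744  ,  0.7612354 , -0.47991306],
       [-0.66952628, -0.3622429 ,  0.64
[... 472 characters left out ...]
71.08463488076734, 'cy': 208.50567889090536, 'view': array([[-0.90247188, -0.4307442 ,  0.00198544,  0.52072311],
       [ 0.23222947, -0.48266222,  0.84445643, -0.23375271],
       [-0.36278641,  0.76255926,  0.53562057, -1.30208417],
       [ 0.        ,  0.        ,  0.        ,  1.        ]])}
tin [(0.8, array([298.5, 246.7])), (0.77, array([256.9, 250. ]))]
press [(0.85, array([229.2, 279.5]))]
nest [(0.81, array([226.2, 278.3])), (0.19, array([250.6, 286.9]))]
apron [(0.63, array([249.9, 289.6])), (0.61, array([224. , 249.1])), (0.27, array([227.7, 281.4]))]
lever_grip [(0.79, array([209.2, 232. ]))]
lever_pivot [(0.79, array([185.5, 253.1]))]
head_front [(0.86, array([236.2, 247.9]))]
```

View pics/scene.png

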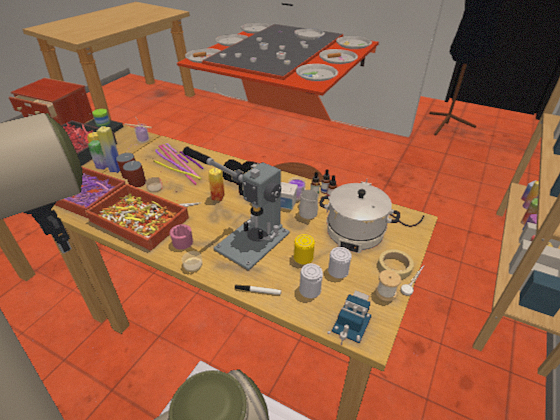

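View pics/side.png

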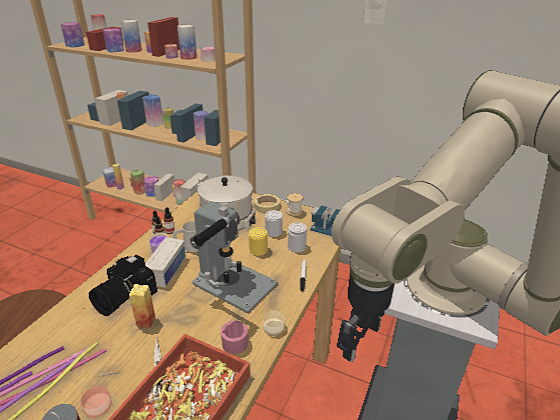

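```bash
cat >> h.py <<'E'
def ray(name,u,v,z):
    a=world(name,u,v,0.1); b=world(name,u,v,1.0); return a+(b-a)*(z-a[2])/(b[2]-a[2])
def tri(a,b):
    A=[];B=[]
    for n,(u,v) in zip(("scene","side"),(a,b)):
        p=world(n,u,v,0.1);q=world(n,u,v,1);d=(q-p)/np.linalg.norm(q-p);M=np.eye(3)-np.outer(d,d);A.append(M);B.append(M@p)
    return np.linalg.lstsq(np.vstack(A),np.hstack(B),rcond=None)[0]
E
python3 - <<'E'
from h import *
np.set_printoptions(precision=4,suppress=True)
print("tinsA",ray("scene",300.9,256.9,0),ray("scene",306.1,288.5,0))
print("tinsB",ray("side",298.5,246.7,0),ray("side",256.9,250,0))
for n,a,b,z in [("press",(256,238),(229.2,279.5),0),("nest",(256.1,232.7),(226.2,278.3),.012),("apron",(239.1,248.4),(249.9,289.6),.012),("grip",(196.5,162.2),(209.2,232),.301),("pivot",(230,171.8),(185.5,253.1),.195),("head",(252.2,203.8),(236.2,247.9),.15)]:
    print(n,ray("scene",*a,z),ray("side",*b,z),tri(a,b))
E
```

```text
tinsA [0.5866 0.0905 0.    ] [ 0.4785  0.0224 -0.    ]
tinsB [0.4698 0.0093 0.    ] [0.5884 0.0863 0.    ]
press [0.595  0.2593 0.    ] [0.598  0.2534 0.    ] [0.5941 0.2577 0.0033]
nest [0.6065 0.2652 0.012 ] [0.6016 0.2641 0.012 ] [0.6028 0.264  0.0134]
apron [0.517  0.2754 0.012 ] [0.5138 0.2767 0.012 ] [0.5155 0.2753 0.0116]
grip [0.5114 0.3919 0.301 ] [0.54   0.4166 0.301 ] [0.5394 0.4104 0.2888]
pivot [0.6457 0.3776 0.195 ] [0.6319 0.4001 0.195 ] [0.6488 0.3839 0.1845]
head [0.5854 0.2613 0.15  ] [0.5549 0.2738 0.15  ] [0.5711 0.2596 0.1471]
```

The wide views show the press in the middle, with two metal tins (scene ~(311,281) and (340,263)) and a yellow decoy. I'll zoom on the tins and refine the positions from depth.

```bash
python3 - <<'E'
from h import *
np.set_printoptions(precision=4,suppress=True)
a=cv2.imread("pics/scene.png")[225:305,280:400]; b=cv2.imread("pics/side.png")[190:260,240:345]
a=cv2.resize(a,(600,400),interpolation=cv2.INTER_CUBIC)[:, :390]; b=cv2.resize(b,None,fx=5,fy=5,interpolation=cv2.INTER_CUBIC)[:,:400]
o=np.zeros((400,800,3),np.uint8); o[:400,:390]=a; o[:350,395:795]=b; cv2.imwrite("pics/crop1.png",o)
# point cloud of scene, side
for n in("scene","side"):
    d=np.load(n+"_d.npy"); c,f=K(n); v,u=np.mgrid[:420,:560]
    P=np.stack([(u-c["cx"])/f*d,-(v-c["cy"])/f*d,-d,np.ones_like(d)],-1)@np.linalg.inv(c["view"]).T
    P=P[...,:3]; ok=d>0
    def clus(lo,hi,zl,zh):
        m=ok&(P[...,0]>lo[0])&(P[...,0]<hi[0])&(P[...,1]>lo[1])&(P[...,1]<hi[1])&(P[...,2]>zl)&(P[...,2]<zh); return P[m]
    t=clus((.3,-.2),(.75,.14),.06,.095)
    for s in ((.4785,.0224),):
        pass
    lab=cv2.kmeans(t.astype(np.float32),3,None,(3,50,1e-4),5,cv2.KMEANS_PP_CENTERS)
    for k in range(3):
        q=t[lab[1][:,0]==k]; print(n,len(q),"min",q.min(0),"max",q.max(0),"z95",np.percentile(q[:,2],[80,95]))
    pl=clus((.42,.15),(.75,.36),.008,.016)
    r=cv2.minAreaRect(pl[:,:2].astype(np.float32)*1000); print("plate",r)
    g=clus((.45,.35),(.6,.5),.26,.33); print("grip",len(g),g.min(0),g.max(0),g.mean(0))
E
```

```text
scene 512 min [ 0.5955 -0.1091  0.06  ] max [0.7481 0.07   0.095 ] z95 [0.0876 0.0932]
scene 989 min [ 0.343 -0.2    0.06 ] max [ 0.5981 -0.1027  0.0918] z95 [0.0741 0.0758]
scene 925 min [ 0.4471 -0.063   0.0601] max [0.617  0.1139 0.085 ] z95 [0.0799 0.0823]
plate ((574.5328369140625, 264.3687744140625), (153.39926147460938, 215.2858428955078), 81.02043151855469)
grip 315 [0.5211 0.35   0.26  ] [0.576  0.4666 0.3156] [0.537  0.397  0.3028]
side 241 min [ 0.444  -0.0181  0.06  ] max [0.5047 0.0442 0.0842] z95 [0.0809 0.0823]
side 511 min [ 0.5516 -0.0688  0.06  ] max [0.6921 0.1161 0.095 ] z95 [0.0754 0.088 ]
side 354 min [ 0.3848 -0.2     0.06  ] max [ 0.596  -0.0986  0.078 ] z95 [0.0732 0.0759]
plate ((543.69189453125, 268.0827941894531), (151.96856689453125, 272.2934875488281), 80.62178802490234)
grip 393 [0.5185 0.3524 0.289 ] [0.5564 0.4626 0.3149] [0.5329 0.4173 0.307 ]
```

View pics/crop1.png

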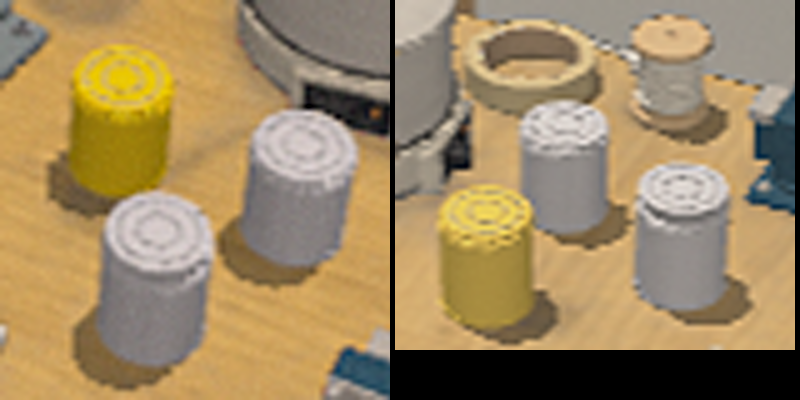

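The front tin (scene (311,281)) shows the gap under its lid and a top at about 82 mm, so it is the one to close. I'm moving above it.

Emit:
{"method": "move_arm", "body": {"jaw": [8.5, 8.5, 8.5, 8.5, 8.5, 8.5, 8.5, 8.5, 8.5, 8.5, 8.5, 8.5], "dp": [[0, 0, 0], [-2.6, -2.9, 0], [-2.6, -2.9, 0], [-2.6, -2.9, 0], [-2.6, -2.9, 0], [-2.6, -2.9, 0], [-2.6, -2.9, 0], [-2.6, -2.9, 0], [-2.6, -2.9, 0], [-2.6, -2.9, 0], [-2.6, -2.9, 0], [-2.6, -2.9, 0]], "turn": [[0, 0, -0.096], [0, 0, 0], [0, 0, 0], [0, 0, 0], [0, 0, 0], [0, 0, 0], [0, 0, 0], [0, 0, 0], [0, 0, 0], [0, 0, 0], [0, 0, 0], [0, 0, 0]]}}

```text
time_s: 1.8
position: [0.3709, 0.171, 0.2316]
tool_rot: [[-0.988, 0.156, 0.001], [0.156, 0.988, 0.0], [-0.001, 0.0, -1.0]]
ft_force: [0.7, 0.2, 0.1]
grip_width: 0.0849
gripper_force: 0.0
```

Emit:
{"method": "move_arm", "body": {"jaw": [8.5, 8.5, 8.5, 8.5, 8.5], "dp": [[-2.6, -2.9, 0], [-2.6, -2.9, 0], [-2.6, -2.9, 0], [-2.6, -2.9, 0], [0, 0, 0]], "turn": [[0, 0, 0], [0, 0, 0], [0, 0, 0], [0, 0, 0], [0, 0, 0]]}}

```text
time_s: 2.22
position: [0.458, 0.037, 0.2311]
tool_rot: [[-0.987, 0.161, 0.001], [0.161, 0.987, -0.002], [-0.002, -0.001, -1.0]]
ft_force: [0.1, -0.1, -0.1]
grip_width: 0.0851
gripper_force: 0.0
```

```bash
cat >> h.py <<'E'
def cloud(name,d,st=None):
    c,f=K(name); v,u=np.mgrid[:420,:560]
    P=np.stack([(u-c["cx"])/f*d,-(v-c["cy"])/f*d,-d,np.ones_like(d)],-1)
    if name=="wrist":
        T=np.eye(4);T[:3,:3]=st["tool_rot"];T[:3,3]=st["position"]; M=T@c["tool_from_camera"]
    else: M=np.linalg.inv(c["view"])
    P=(P@M.T)[...,:3]; P[d<=0]=np.nan; return P
def box(P,lo,hi):
    m=np.all((P>lo)&(P<hi),-1); return P[m]
np.set_printoptions(precision=4,suppress=True)
E
python3 - <<'E'
from h import *
st=observe(); im,d=cams.get_image("wrist"); save("w1",im); print(st["position"],st["tool_rot"],st["q"],cams.calibration("wrist"))
P=cloud("wrist",d,st)
t=box(P,(.4,-.06,.07),(.54,.08,.1)); print(len(t),t.min(0),t.max(0),np.median(t,0))
(c,r)=cv2.minEnclosingCircle(t[:,:2].astype(np.float32)); print(c,r)
for q in("tin","tin_done","tin_lid"):
    print(q,[(round(r["p"],2),np.round(np.array(r["location"])*[560,420],1)) for r in cams.mark_of("wrist",q)[:4]] if q!="tin_lid" else "")
E
```

```text
[0.458  0.037  0.2311] [[-0.9869  0.1612  0.0013]
 [ 0.1612  0.9869 -0.0015]
 [-0.0016 -0.0013 -1.    ]] [-10.1516  12.6757  87.8817  -0.0743  79.3518 -90.8591] {'vertical_fov': 66.19207497655917, 'cx': 275.3996522197563, 'cy': 210.82096770554477, 'tool_from_camera': array([[ 0.0007,  0.9472,  0.3205,  0.0821],
       [ 1.    , -0.0007, -0.0001,  0.0008],
       [ 0.0002,  0.3205, -0.9472, -0.143 ],
       [ 0.    ,  0.    ,  0.    ,  1.    ]])}
2807 [ 0.449 -0.017  0.07 ] [0.508  0.0424 0.0828] [0.4767 0.0128 0.0805]
(0.4779137372970581, 0.012223154306411743) 0.03057665191590786
tin [(0.85, array([323.8, 265.3])), (0.59, array([256.4, 196.2]))]
tin_done [(0.71, array([241.2, 278.6]))]
tin_lid
```

View pics/w1.png

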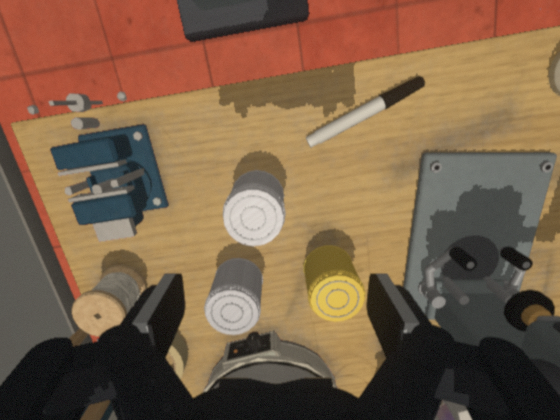

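The tin's lid centre is at about pixel (253,215) and the other tin at (232,312). I'm descending on the tin, whose world position is about (0.477, 0.0125).

Emit:
{"method": "move_arm", "body": {"jaw": [8.5, 8.5, 8.5, 8.5, 8.5, 8.5], "dp": [[-1.2, -1.1, 0], [-1.1, -1.0, 0], [0, 0, 3], [0, 0, 3], [0, 0, 3], [0, 0, 0]], "turn": [[0, 0, 0], [0, 0, 0], [0, 0, 0], [0, 0, 0], [0, 0, 0], [0, 0, 0]]}}

```text
time_s: 2.87
position: [0.4723, 0.0179, 0.1371]
tool_rot: [[-0.988, 0.156, -0.009], [0.156, 0.988, 0.002], [0.009, 0.0, -1.0]]
ft_force: [-0.8, 1.0, -0.5]
grip_width: 0.0853
gripper_force: 0.0
```

```bash
python3 - <<'E'
from h import *
st=observe(); im,d=cams.get_image("wrist"); print(st["position"])
P=cloud("wrist",d,st)
for lo,hi in (((.42,-.04),(.53,.065)),((.52,-.08),(.62,.03))):
    t=box(P,(*lo,.066),(*hi,.1)); print(len(t))
    if len(t): print(t.min(0),t.max(0),np.median(t,0),cv2.minEnclosingCircle(t[t[:,2]>np.median(t[:,2])-.004][:,:2].astype(np.float32)))
E
```

```text
[0.4723 0.0179 0.1371]
6130
[ 0.4475 -0.0189  0.0661] [0.5083 0.0435 0.083 ] [0.4747 0.013  0.0804] ((0.478828489780426, 0.0119329784065485), 0.02965773083269596)
3150
[ 0.555  -0.0634  0.066 ] [ 0.6047 -0.001   0.0756] [ 0.5772 -0.0303  0.0732] ((0.5858588218688965, -0.03210494667291641), 0.031156981363892555)
```

Emit:
{"method": "move_arm", "body": {"jaw": [8.5, 8.5, 8.5, 8.5, 8.5, 8.5, 8.5, 8.5], "dp": [[-0.7, -0.5, 0], [0, 0, 2], [0, 0, 2], [0, 0, 2], [0, 0, 2], [0, 0, 1.5], [0, 0, 1], [0, 0, 0]], "turn": [[0, 0, 0], [0, 0, 0], [0, 0, 0], [0, 0, 0], [0, 0, 0], [0, 0, 0], [0, 0, 0], [0, 0, 0]]}}

```text
time_s: 3.58
position: [0.4816, 0.011, 0.0365]
tool_rot: [[-0.988, 0.156, 0.001], [0.156, 0.988, -0.0], [-0.001, -0.0, -1.0]]
ft_force: [-1.1, 0.8, -0.3]
grip_width: 0.0848
gripper_force: 0.0
```

Emit:
{"method": "move_arm", "body": {"jaw": [6, 6, 6, 5.8, 5.8, 5.8, 5.8, 5.8, 5.8], "dp": [[0, 0, 0], [0, 0, 0], [0, 0, 0], [0, 0, 0], [0, 0, 0], [0, 0, 0], [0, 0, 0], [0, 0, 0], [0, 0, 0]], "turn": [[0, 0, 0], [0, 0, 0], [0, 0, 0], [0, 0, 0], [0, 0, 0], [0, 0, 0], [0, 0, 0], [0, 0, 0], [0, 0, 0]], "force": 30}}

```text
time_s: 4.33
position: [0.4818, 0.0111, 0.0381]
tool_rot: [[-0.988, 0.156, 0.004], [0.156, 0.988, -0.001], [-0.004, -0.001, -1.0]]
ft_force: [-1.0, -1.6, 5.8]
grip_width: 0.0612
gripper_force: 32.0
```

Emit:
{"method": "move_arm", "body": {"jaw": [5.8, 5.8, 5.8, 5.8, 5.8, 5.8, 5.8, 5.8, 5.8, 5.8, 5.8, 5.8], "dp": [[0, 0, -1], [0, 0, -3], [0, 0, -3], [0, 0, -3], [0, 0, -3], [0, 2, -2], [0.2, 3.5, 0], [0.2, 3.5, 0], [0.2, 3.5, 0], [0.2, 3.5, 0], [0.2, 3.5, 0], [0.2, 3.5, 0]], "turn": [[0, 0, 0], [0, 0, 0], [0, 0, 0], [0, 0, 0], [0, 0, 0], [0, 0, 0], [0, 0, 0], [0, 0, 0], [0, 0, 0], [0, 0, 0], [0, 0, 0], [0, 0, 0]]}}

```text
time_s: 5.33
position: [0.5043, 0.2424, 0.1874]
tool_rot: [[-0.988, 0.156, 0.001], [0.156, 0.988, 0.0], [-0.001, 0.0, -1.0]]
ft_force: [0.9, -0.5, -3.4]
grip_width: 0.0606
gripper_force: 35.0
```

Emit:
{"method": "move_arm", "body": {"jaw": [5.8, 5.8, 5.8], "dp": [[0, 2, 0], [0, 1, 0], [0, 0, 0]], "turn": [[0, 0, 0], [0, 0, 0], [0, 0, 0]]}}

```text
time_s: 5.58
position: [0.509, 0.2718, 0.1867]
tool_rot: [[-0.988, 0.154, 0.001], [0.154, 0.988, 0.0], [-0.001, 0.0, -1.0]]
ft_force: [-0.2, 0.2, -2.9]
grip_width: 0.0608
gripper_force: 35.0
```

```bash
python3 - <<'E'
from h import *
st=observe(); im,d=cams.get_image("wrist"); print(st["position"],st["q"]); save("w2",im)
P=cloud("wrist",d,st); np.savez("w2",P=P)
for q in ["nest","apron","press","lever_grip"]:
    print(q,[(round(r["p"],2),np.round(np.array(r["location"])*[560,420],1)) for r in cams.mark_of("wrist",q)[:3]])
pl=box(P,(.4,.15,.008),(.75,.38,.017)); print(len(pl),pl.min(0),pl.max(0)); print(cv2.minAreaRect((pl[:,:2]*1000).astype(np.float32)))
ps=cloud("scene",np.load("scene_d.npy")); pl=box(ps,(.4,.15,.006),(.75,.38,.018)); r=cv2.minAreaRect((pl[:,:2]*1000).astype(np.float32));print(r,cv2.boxPoints(r))
E
```

```text
[0.509  0.2718 0.1867] [ 16.3425  26.4671  74.2933   0.0115  79.2009 -64.8111]
nest []
apron [(0.6, array([275.7, 188.3]))]
press []
lever_grip []
9841 [0.4    0.1501 0.008 ] [0.6079 0.3794 0.017 ]
((503.9756774902344, 264.6044006347656), (229.3246612548828, 207.6946258544922), 89.9295883178711)
((537.632568359375, 266.7912902832031), (272.275146484375, 227.17543029785156), 0.3175119161605835) [[400.8676 379.6228]
 [402.1265 152.4509]
 [674.3975 153.9597]
 [673.1386 381.1317]]
```

View pics/w2.png

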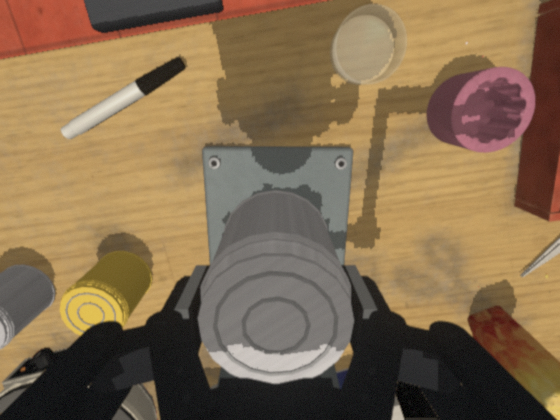

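The view shows the plate's front edge horizontal, with corners at about (203,148) and (352,148), so the tool yaw matches the press. I'll take the press frame from those corners.

```bash
cat >> h.py <<'E'
def wray(u,v,z,st):
    a=world("wrist",u,v,0.05,st); b=world("wrist",u,v,1.0,st); return a+(b-a)*(z-a[2])/(b[2]-a[2])
E
python3 - <<'E'
from h import *
st=observe(); im=cv2.imread("pics/w2.png"); hsv=cv2.cvtColor(im,cv2.COLOR_BGR2HSV)
m=((hsv[...,1]<75)).astype(np.uint8)
def edge_row(u): 
    c=np.where(m[125:175,u])[0]; return 125+c[0]
us=np.arange(225,335,6); fr=np.array([wray(u,edge_row(u)-.5,.012,st)[:2] for u in us])
p=np.polyfit(fr[:,1],fr[:,0],1); print("front edge dx/dy",p, "yaw",np.degrees(np.arctan(-p[0])), np.std(fr[:,0]-np.polyval(p,fr[:,1])))
L=[];R=[]
for v in range(158,195,3):
    c=np.where(m[v,170:380])[0]; 
    run=c[(c>0)]; L.append((v,170+c.min())); R.append((v,170+c.max()))
print(L,R)
Lw=np.array([wray(u-.5,v,.012,st)[:2] for v,u in L]); Rw=np.array([wray(u+.5,v,.012,st)[:2] for v,u in R])
for W in (Lw,Rw):
    q=np.polyfit(W[:,0],W[:,1],1); print(W[0],W[-1],"yaw",np.degrees(np.arctan(q[0])))
print(wray(203.5,148,.012,st),wray(352,148,.012,st))
P=np.load("w2.npz")["P"]; print("heights", P[175,280],P[400//2-40,215],P[165,230],P[165,330], P[60,60])
E
```

```text
front edge dx/dy [0.1719 0.4211] yaw -9.755015591592727 0.00025955365566393855
[(158, np.int64(202)), (161, np.int64(203)), (164, np.int64(203)), (167, np.int64(203)), (170, np.int64(203)), (173, np.int64(204)), (176, np.int64(204)), (179, np.int64(204)), (182, np.int64(204)), (185, np.int64(205)), (188, np.int64(205)), (191, np.int64(205)), (194, np.int64(205))] [(158, np.int64(352)), (161, np.int64(352)), (164, np.int64(351)), (167, np.int64(351)), (170, np.int64(351)), (173, np.int64(351)), (176, np.int64(351)), (179, np.int64(350)), (182, np.int64(350)), (185, np.int64(350)), (188, np.int64(349)), (191, np.int64(349)), (194, np.int64(349))]
[0.4688 0.2024] [0.5052 0.197 ] yaw -8.606359924243746
[0.4921 0.3495] [0.5285 0.3434] yaw -9.56445807332983
[0.4595 0.2066 0.012 ] [0.4823 0.3498 0.012 ]
heights [0.4978 0.2791 0.0115] [0.4722 0.2189 0.0166] [0.4798 0.2317 0.0132] [0.4952 0.3296 0.0125] [0.3611 0.0928 0.0007]
```

Emit:
{"method": "move_arm", "body": {"jaw": [5.8, 5.8, 5.8, 5.8, 5.8, 5.8, 5.8, 5.8, 5.8], "dp": [[0, 0, 2.5], [0, 0, 2.5], [0, 0, 2.5], [0, 0, 2.5], [0, 0, 1.5], [0, 0, 0.8], [0, 0, 0.5], [0, 0, 0.2], [0, 0, 0]], "turn": [[0, 0, 0], [0, 0, 0], [0, 0, 0], [0, 0, 0], [0, 0, 0], [0, 0, 0], [0, 0, 0], [0, 0, 0], [0, 0, 0]]}}

```text
time_s: 6.58
position: [0.5096, 0.2701, 0.0569]
tool_rot: [[-0.988, 0.157, 0.001], [0.157, 0.988, 0.0], [-0.001, 0.0, -1.0]]
ft_force: [-0.2, 0.7, -4.0]
grip_width: 0.0609
gripper_force: 34.9
```

Emit:
{"method": "move_arm", "body": {"jaw": [5.8, 5.8, 5.8, 5.8, 5.8], "dp": [[0, 0.1, 0.2], [0, 0, 0.2], [0, 0, 0.1], [0, 0, 0.1], [0, 0, 0]], "turn": [[0, 0, 0], [0, 0, 0], [0, 0, 0], [0, 0, 0], [0, 0, 0]]}}

```text
time_s: 7.0
position: [0.5093, 0.2713, 0.0503]
tool_rot: [[-0.988, 0.156, 0.0], [0.156, 0.988, 0.0], [-0.0, 0.0, -1.0]]
ft_force: [0.3, 0.1, -3.4]
grip_width: 0.0608
gripper_force: 35.0
```

Emit:
{"method": "move_arm", "body": {"jaw": [5.8, 5.8, 5.8, 5.8], "dp": [[0, 0, 0.1], [0, 0, 0.1], [0, 0, 0], [0, 0, 0]], "turn": [[0, 0, 0], [0, 0, 0], [0, 0, 0], [0, 0, 0]]}}

```text
time_s: 7.33
position: [0.5093, 0.2713, 0.0502]
tool_rot: [[-0.988, 0.156, 0.001], [0.156, 0.988, 0.0], [-0.001, 0.0, -1.0]]
ft_force: [-6.1, -2.2, 12.5]
grip_width: 0.0611
gripper_force: 36.4
```

The tin is on the plate, so I'm releasing it and rising.

Emit:
{"method": "move_arm", "body": {"jaw": [6.5, 7.5, 8.5, 8.5, 8.5, 8.5, 8.5, 8.5, 8.5, 8.5, 8.5, 8.5], "dp": [[0, 0, -0.1], [0, 0, 0], [0, 0, 0], [0, 0, 0], [0, 0, 0], [0, 0, -1], [0, 0, -2.5], [0, 0, -2.5], [0, 0, -2.5], [0, 0, -2.5], [0, 0, -2], [0, 0, 0]], "turn": [[0, 0, 0], [0, 0, 0], [0, 0, 0], [0, 0, 0], [0, 0, 0], [0, 0, 0], [0, 0, 0], [0, 0, 0], [0, 0, 0], [0, 0, 0], [0, 0, 0], [0, 0, 0]]}}

```text
time_s: 8.33
position: [0.5108, 0.2717, 0.1844]
tool_rot: [[-0.988, 0.156, 0.008], [0.156, 0.988, 0.002], [-0.007, 0.004, -1.0]]
ft_force: [-0.1, 0.1, 0.8]
grip_width: 0.0849
gripper_force: 0.0
```

```bash
python3 - <<'E'
from h import *
st=observe(); im,d=cams.get_image("wrist"); print(st["position"],st["grip_width"],st["q"])
P=cloud("wrist",d,st)
t=box(P,(.44,.2,.086),(.58,.34,.12)); print(len(t),t.min(0),t.max(0),np.median(t,0),cv2.minEnclosingCircle(t[:,:2].astype(np.float32)))
E
```

```text
[0.5108 0.2717 0.1844] 0.08489347086037555 [ 16.2962  26.5474  74.5724   0.0002  78.408  -64.7291]
4319 [0.4772 0.2433 0.0892] [0.5356 0.3018 0.0951] [0.5051 0.2729 0.0925] ((0.5064125657081604, 0.2725751996040344), 0.02965090237557888)
```

Emit:
{"method": "move_arm", "body": {"jaw": [6, 4, 2, 0, 0, 0, 0, 0, 0, 0, 0], "dp": [[3, 0, 0], [3, 0, 0], [0, 0, 0], [0, 0, 0], [0, 0, 0], [0, 0, 0], [0, 0, 0], [1.2, 0, 2], [1.2, 0, 2], [1.2, 0, 2], [0, 0, 0]], "turn": [[0, 0, 0], [0, 0, 0], [0, -0.105, 0], [0, -0.105, 0], [0, -0.105, 0], [0, -0.105, 0], [0, -0.105, 0], [0, 0, 0], [0, 0, 0], [0, 0, 0], [0, 0, 0]]}}

```text
time_s: 9.3
position: [0.4467, 0.2797, 0.105]
tool_rot: [[-0.859, 0.156, 0.488], [0.133, 0.988, -0.082], [-0.495, -0.005, -0.869]]
ft_force: [0.3, -1.0, -0.7]
grip_width: 0.0
gripper_force: 0.0
```

Emit:
{"method": "move_arm", "body": {"jaw": [0, 0, 0, 0, 0], "dp": [[1.1, 0.25, 1.9], [1.1, 0, 1.9], [0.7, 0, 1.2], [0.35, 0, 0.6], [0, 0, 0]], "turn": [[0, 0, 0], [0, 0, 0], [0, 0, 0], [0, 0, 0], [0, 0, 0]]}}

```text
time_s: 9.72
position: [0.4491, 0.2829, 0.0438]
tool_rot: [[-0.856, 0.157, 0.493], [0.135, 0.988, -0.08], [-0.5, -0.002, -0.866]]
ft_force: [-1.3, -0.4, -0.7]
grip_width: 0.0003
gripper_force: 0.0
```

Emit:
{"method": "move_arm", "body": {"jaw": [0, 0, 0, 0, 0, 0, 0, 0, 0, 0], "dp": [[-0.25, 0, 0.6], [-0.43, 0, 0.25], [-0.43, 0, 0.25], [-0.43, 0, 0.25], [-0.43, 0, 0.25], [-0.6, 0, 0.35], [-0.6, 0, 0.35], [-0.6, 0, 0.35], [-0.6, 0, 0.35], [0, 0, 0]], "turn": [[0, 0, 0], [0, 0, 0], [0, 0, 0], [0, 0, 0], [0, 0, 0], [0, 0, 0], [0, 0, 0], [0, 0, 0], [0, 0, 0], [0, 0, 0]]}}

```text
time_s: 10.55
position: [0.5032, 0.2748, 0.0407]
tool_rot: [[-0.854, 0.157, 0.496], [0.136, 0.988, -0.078], [-0.502, 0.001, -0.865]]
ft_force: [0.0, 1.1, -0.8]
grip_width: 0.0
gripper_force: 0.0
```

```bash
python3 - <<'E'
from h import *
st=observe(); im,d=cams.get_image("wrist"); print(st["position"],st["q"])
im2,d2=cams.get_image("side"); c=cv2.resize(im2[190:320,170:310],(560,520),interpolation=cv2.INTER_CUBIC); o=np.zeros((520,800,3),np.uint8); o[:,:560]=c; o[:180,560:]=cv2.resize(im,(240,180)); save("push1",o)
E
```

```text
[0.5032 0.2748 0.0407] [ 23.9045  32.3102 102.6086 -40.8999  24.5994 -22.504 ]
```

View pics/push1.png

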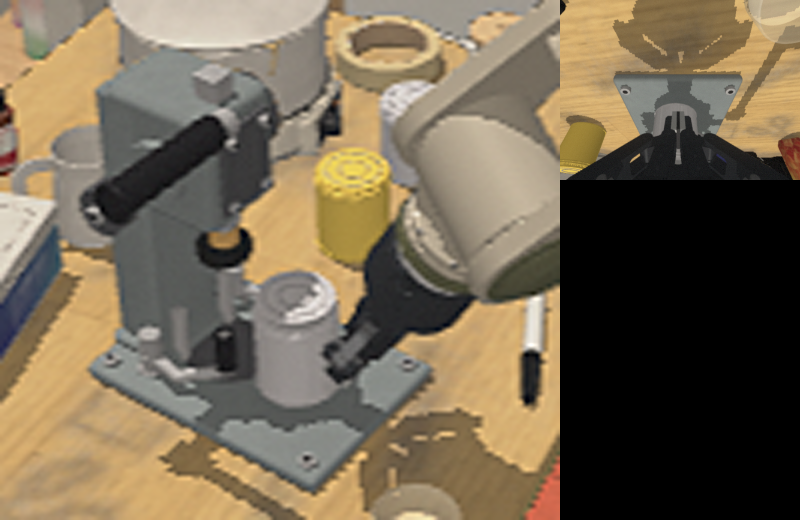

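Emit:
{"method": "move_arm", "body": {"jaw": [0, 0, 0, 0, 0, 0, 0, 0, 0, 0, 0], "dp": [[-0.43, 0, 0.25], [-0.43, 0, 0.25], [-0.43, 0, 0.25], [-0.43, 0, 0.25], [-0.43, 0, 0.25], [-0.43, 0, 0.25], [-0.35, 0, 0.2], [-0.35, 0, 0.2], [-0.35, 0, 0.2], [-0.35, 0, 0.2], [0, 0, 0]], "turn": [[0, 0, 0], [0, 0, 0], [0, 0, 0], [0, 0, 0], [0, 0, 0], [0, 0, 0], [0, 0, 0], [0, 0, 0], [0, 0, 0], [0, 0, 0], [0, 0, 0]]}}

```text
time_s: 11.57
position: [0.5481, 0.2677, 0.0408]
tool_rot: [[-0.854, 0.156, 0.496], [0.136, 0.988, -0.078], [-0.502, 0.001, -0.865]]
ft_force: [0.3, -0.2, -0.9]
grip_width: 0.0001
gripper_force: 0.0
```

```bash
python3 - <<'E'
from h import *
st=observe(); p=st["position"]; v=p[:2]-[.6023,.2565]; print(st["q"],st["ft_force"], "along",v@[.987,-.162]+.0405,"lat",v@[.162,.987])
E
```

```text
[ 21.0654  34.2807  97.4526 -35.2213  25.8226 -30.9585] [ 0.3314 -0.154  -0.9079] along -0.014789007180666065 lat 0.00229390972329753
```

Emit:
{"method": "move_arm", "body": {"jaw": [0, 0, 0, 0, 0, 0], "dp": [[-0.3, 0, 0.17], [-0.3, 0, 0.17], [-0.3, 0, 0.17], [-0.2, 0, 0.12], [-0.1, 0, 0.06], [0, 0, 0]], "turn": [[0, 0, 0], [0, 0, 0], [0, 0, 0], [0, 0, 0], [0, 0, 0], [0, 0, 0]]}}

```text
time_s: 12.07
position: [0.5609, 0.2656, 0.0407]
tool_rot: [[-0.855, 0.156, 0.495], [0.135, 0.988, -0.078], [-0.501, 0.0, -0.865]]
ft_force: [-0.6, -0.4, 0.3]
grip_width: -0.0001
gripper_force: 0.0
```

```bash
python3 - <<'E'
from h import *
im2,d2=cams.get_image("side"); c=cv2.resize(im2[190:320,170:310],(560,520),interpolation=cv2.INTER_CUBIC); save("push2",c)
E
```

```text
(no output)
```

View pics/push2.png

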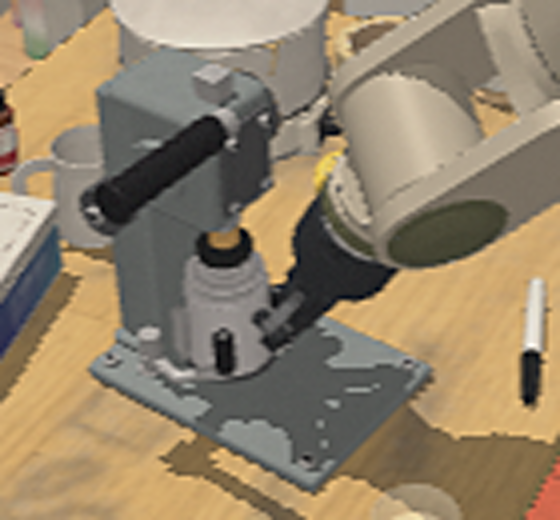

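The picture shows the tin between the rollers under the ram. I'll press gently until the stop pins answer.

Emit:
{"method": "move_arm", "body": {"jaw": [0, 0, 0, 0, 0], "dp": [[-0.17, 0, 0.1], [-0.09, 0, 0.05], [-0.09, 0, 0.05], [0, 0, 0], [0, 0, 0]], "turn": [[0, 0, 0], [0, 0, 0], [0, 0, 0], [0, 0, 0], [0, 0, 0]]}}

```text
time_s: 12.53
position: [0.5645, 0.2651, 0.0407]
tool_rot: [[-0.855, 0.156, 0.495], [0.135, 0.988, -0.078], [-0.501, -0.0, -0.865]]
ft_force: [0.2, -0.5, 0.6]
grip_width: 0.0003
gripper_force: 0.2
```

Emit:
{"method": "move_arm", "body": {"jaw": [0, 0, 0, 0, 0], "dp": [[-0.13, 0, 0.08], [-0.09, 0, 0.05], [-0.09, 0, 0.05], [0, 0, 0], [0, 0, 0]], "turn": [[0, 0, 0], [0, 0, 0], [0, 0, 0], [0, 0, 0], [0, 0, 0]]}}

```text
time_s: 12.95
position: [0.5653, 0.2649, 0.0404]
tool_rot: [[-0.857, 0.156, 0.492], [0.134, 0.988, -0.079], [-0.498, -0.001, -0.867]]
ft_force: [-19.4, 3.7, 11.3]
grip_width: 0.0
gripper_force: 9.6
```

Emit:
{"method": "move_arm", "body": {"jaw": [0, 0, 0, 0, 0, 0, 0, 0, 0, 0, 0, 0], "dp": [[0.4, 0, -0.24], [1.7, 0, -1], [1.7, 0, -1], [1.7, 0, -1], [0, 0, -3], [0, 0, -3], [0, 0, -3], [0, 0, -3], [0, 0, -3], [0, 0, -3.5], [0, 0, -3.5], [0, 0, -3.5]], "turn": [[0, 0, 0], [0, 0, 0], [0, 0, 0], [0, 0, 0], [0, 0.105, 0], [0, 0.105, 0], [0, 0.105, 0], [0, 0.105, 0], [0, 0.105, 0], [0, 0, 0], [0, 0, 0], [0, 0, 0]]}}

```text
time_s: 13.95
position: [0.4561, 0.2812, 0.2708]
tool_rot: [[-0.984, 0.168, 0.067], [0.166, 0.986, -0.022], [-0.07, -0.011, -0.998]]
ft_force: [0.7, 0.2, -0.7]
grip_width: 0.0001
gripper_force: 0.0
```

```bash
python3 - <<'E'
from h import *
st=observe(); print(st["q"],st["position"])
im,d=cams.get_image("side"); P=cloud("side",d)
im2,d2=cams.get_image("scene"); Q=cloud("scene",d2); save("sc2",im2)
for X,n in((P,"side"),(Q,"scene")):
    g=box(X,(.5,.34,.28),(.6,.5,.33)); 
    # press coords about nest
    v=g-[.604,.256,0]; a=np.c_[v[:,:2]@[.987,-.162],v[:,:2]@[.162,.987],v[:,2]]
    top=a[a[:,2]>.308]; print(n,len(g),a.min(0),a.max(0),"top",len(top),top.mean(0) if len(top) else "")
    for lo,hi in ((.10,.13),(.13,.16),(.16,.19)):
        s=a[(a[:,1]>lo)&(a[:,1]<hi)]
        if len(s)>5:
            A=np.c_[2*s[:,[0,2]],np.ones(len(s))]; r=np.linalg.lstsq(A,(s[:,[0,2]]**2).sum(1),rcond=None)[0]; print(lo,len(s),r[:2],"R",np.sqrt(r[2]+r[0]**2+r[1]**2))
E
```

```text
[ 20.2286  17.7387  74.0668  -2.5391  85.0501 -59.9994] [0.4561 0.2812 0.2708]
side 391 [-0.1042  0.0848  0.2902] [-0.079   0.1927  0.3157] top 204 [-0.0939  0.1455  0.3115]
0.1 96 [-0.092   0.3029] R 0.010077493248548803
0.13 101 [-0.0927  0.3032] R 0.009702308602133237
0.16 121 [-0.0923  0.303 ] R 0.010133846792767125
scene 91 [-0.1017  0.144   0.2911] [-0.0821  0.1946  0.3151] top 51 [-0.093   0.1656  0.3116]
0.13 29 [-0.0899  0.3029] R 0.010613388460551538
0.16 57 [-0.0904  0.3035] R 0.009553702938110383
```

Emit:
{"method": "move_arm", "body": {"jaw": [0, 0, 0, 0, 0, 0, 0, 0, 0, 0], "dp": [[0, 0, -1], [0, 0, -3], [0, 0, -3], [0, 0, -1.3], [-1.5, 3.4, 0], [-1.5, 3.4, 0], [-1.5, 3.4, 0], [-1.5, 3.4, 0], [0, 0, 0], [0, 0, 0]], "turn": [[0, 0.07, 0], [0, 0, 0], [0, 0, 0], [0, 0, 0], [0, 0, 0], [0, 0, 0], [0, 0, 0], [0, 0, 0], [0, 0, 0], [0, 0, 0]]}}

```text
time_s: 14.88
position: [0.5385, 0.4078, 0.3471]
tool_rot: [[-0.986, 0.166, -0.006], [0.166, 0.986, -0.013], [0.004, -0.013, -1.0]]
ft_force: [-0.3, -0.5, 0.1]
grip_width: -0.0001
gripper_force: 0.0
```

```bash
python3 - <<'E'
from h import *
st=observe(); p=st["position"]; v=p[:2]-[.604,.256]; print(st["q"],p,"press",v@[.987,-.162],v@[.162,.987]); print(st["tool_rot"])
im,d=cams.get_image("wrist"); P=cloud("wrist",d,st); g=box(P,(.48,.3,.27),(.62,.5,.33)); print(len(g))
if len(g):
    v=g-[.604,.256,0]; a=np.c_[v[:,:2]@[.987,-.162],v[:,:2]@[.162,.987],v[:,2]]; print(a.min(0),a.max(0)); t=a[a[:,2]>a[:,2].max()-.003]; print(t.mean(0))
E
```

```text
[ 27.3075  34.4907  34.1558  -0.5314 111.984  -53.3366] [0.5385 0.4078 0.3471] press -0.08926056657958832 0.13917153716519468
[[-0.9861  0.1659 -0.0058]
 [ 0.166   0.986  -0.0127]
 [ 0.0037 -0.0135 -0.9999]]
6629
[-0.1022  0.087   0.2703] [-0.0474  0.193   0.3162]
[-0.089   0.1527  0.3137]
```

Emit:
{"method": "move_arm", "body": {"jaw": [0, 0, 0, 0, 0, 0], "dp": [[0, 0, 1.4], [0, 0, 1.2], [0, 0, 0.3], [0, 0, 0.2], [0, 0, 0.2], [0, 0, 0]], "turn": [[0, 0, 0], [0, 0, 0], [0, 0, 0], [0, 0, 0], [0, 0, 0], [0, 0, 0]]}}

```text
time_s: 15.43
position: [0.5374, 0.4058, 0.3183]
tool_rot: [[-0.986, 0.167, -0.001], [0.167, 0.986, -0.01], [-0.0, -0.01, -1.0]]
ft_force: [-0.5, 0.0, -0.4]
grip_width: 0.0001
gripper_force: 0.0
```

Emit:
{"method": "move_arm", "body": {"jaw": [0, 0, 0, 0, 0, 0, 0, 0], "dp": [[0, 0.1, 0.4], [0.5, 0, 0.55], [0.5, 0, 0.56], [0.45, 0, 0.6], [0.44, 0, 0.61], [0.4, 0, 0.64], [0.37, 0, 0.65], [0, 0, 0]], "turn": [[0, 0, 0], [0, 0, 0], [0, 0, 0], [0, 0, 0], [0, 0, 0], [0, 0, 0], [0, 0, 0], [0, 0, 0]]}}

```text
time_s: 16.1
position: [0.5101, 0.4117, 0.2775]
tool_rot: [[-0.986, 0.166, -0.003], [0.166, 0.986, -0.01], [0.002, -0.011, -1.0]]
ft_force: [-3.7, 0.2, 4.5]
grip_width: -0.0002
gripper_force: 2.0
```

```bash
cat >> h.py <<'E'
def lev():
    st=observe(); p=st["position"]; v=p[:2]-[.604,.256]; x=v@[.987,-.162]; z=p[2]-.012
    th=np.pi/4-np.arcsin((z-.196)/.15); bx=.017-.15*np.cos(np.pi/4-th)
    print("t",st["time_s"],"theta",round(th,3),"tcp x",round(x,4),"bar x",round(bx,4),"lat",round(v@[.162,.987],4),"F",st["ft_force"],"q",st["q"].round(1))
E
python3 -c "from h import *;lev()"
```

```text
t 16.1 theta 0.304 tcp x -0.1179 bar x -0.1159 lat 0.1384 F [-3.6945  0.1907  4.5136] q [ 28.7  32.1  49.5  -0.4  98.9 -51.8]
```

Emit:
{"method": "move_arm", "body": {"jaw": [0, 0, 0, 0, 0, 0, 0], "dp": [[0.36, 0, 0.67], [0.32, 0, 0.69], [0.14, 0, 0.35], [0.13, 0, 0.35], [0.12, 0, 0.35], [0.11, 0, 0.36], [0, 0, 0]], "turn": [[0, 0, 0], [0, 0, 0], [0, 0, 0], [0, 0, 0], [0, 0, 0], [0, 0, 0], [0, 0, 0]]}}

```text
time_s: 16.68
position: [0.4994, 0.4132, 0.2498]
tool_rot: [[-0.986, 0.167, -0.002], [0.167, 0.986, -0.01], [0.001, -0.01, -1.0]]
ft_force: [-3.5, 2.1, 4.8]
grip_width: 0.0003
gripper_force: 2.5
```

```bash
python3 -c "from h import *;lev()"
```

```text
t 16.6833 theta 0.503 tcp x -0.1287 bar x -0.127 lat 0.1382 F [-3.538   2.0582  4.8438] q [ 29.3  31.8  54.4  -0.4  94.2 -51.1]
```

Emit:
{"method": "move_arm", "body": {"jaw": [0, 0, 0, 0], "dp": [[0.1, 0, 0.36], [0.1, 0, 0.36], [0.09, 0, 0.36], [0, 0, 0]], "turn": [[0, 0, 0], [0, 0, 0], [0, 0, 0], [0, 0, 0]]}}

```text
time_s: 17.02
position: [0.4967, 0.4135, 0.2393]
tool_rot: [[-0.986, 0.167, -0.002], [0.167, 0.986, -0.01], [0.0, -0.01, -1.0]]
ft_force: [-3.5, 1.2, 7.1]
grip_width: 0.0001
gripper_force: 3.4
```

```bash
python3 -c "from h import *;lev()"
```

```text
t 17.0167 theta 0.575 tcp x -0.1314 bar x -0.1297 lat 0.1381 F [-3.4889  1.1968  7.1382] q [ 29.5  31.8  56.   -0.4  92.5 -50.9]
```

Emit:
{"method": "move_arm", "body": {"jaw": [0, 0, 0, 0], "dp": [[0.08, 0, 0.36], [0.07, 0, 0.36], [0.06, 0, 0.36], [0, 0, 0]], "turn": [[0, 0, 0], [0, 0, 0], [0, 0, 0], [0, 0, 0]]}}

```text
time_s: 17.35
position: [0.4942, 0.414, 0.2295]
tool_rot: [[-0.986, 0.166, -0.002], [0.166, 0.986, -0.009], [0.0, -0.009, -1.0]]
ft_force: [-6.7, 0.5, 12.1]
grip_width: -0.0001
gripper_force: 6.0
```

```bash
python3 -c "from h import *;lev()"
```

```text
t 17.35 theta 0.642 tcp x -0.1339 bar x -0.1315 lat 0.1381 F [-6.7168  0.5253 12.0962] q [ 29.6  31.9  57.5  -0.4  91.  -50.8]
```

Emit:
{"method": "move_arm", "body": {"jaw": [0, 0, 0, 0, 0], "dp": [[0.08, 0, 0.3], [0.06, 0, 0.3], [0.05, 0, 0.3], [0.04, 0, 0.3], [0, 0, 0]], "turn": [[0, 0, 0], [0, 0, 0], [0, 0, 0], [0, 0, 0], [0, 0, 0]]}}

```text
time_s: 17.77
position: [0.492, 0.4143, 0.2176]
tool_rot: [[-0.986, 0.166, -0.002], [0.166, 0.986, -0.009], [0.0, -0.009, -1.0]]
ft_force: [-7.0, 2.4, 11.8]
grip_width: -0.0001
gripper_force: 6.0
```

```bash
python3 -c "from h import *;lev()"
```

```text
t 17.7667 theta 0.721 tcp x -0.1362 bar x -0.1327 lat 0.1381 F [-7.0434  2.4359 11.7873] q [ 29.7  32.1  59.   -0.4  89.2 -50.7]
```

Emit:
{"method": "move_arm", "body": {"jaw": [0, 0, 0, 0], "dp": [[0.02, 0, 0.3], [0.01, 0, 0.3], [0, 0, 0.3], [0, 0, 0]], "turn": [[0, 0, 0], [0, 0, 0], [0, 0, 0], [0, 0, 0]]}}

```text
time_s: 18.1
position: [0.4917, 0.4144, 0.2086]
tool_rot: [[-0.986, 0.166, -0.002], [0.166, 0.986, -0.009], [0.0, -0.009, -1.0]]
ft_force: [-7.4, 1.2, 12.2]
grip_width: -0.0003
gripper_force: 5.9
```

Emit:
{"method": "move_arm", "body": {"jaw": [0, 0, 0, 0], "dp": [[0, 0, 0.2], [0, 0, 0.2], [-0.01, 0, 0.2], [0, 0, 0]], "turn": [[0, 0, 0], [0, 0, 0], [0, 0, 0], [0, 0, 0]]}}

```text
time_s: 18.43
position: [0.4916, 0.4144, 0.2027]
tool_rot: [[-0.986, 0.166, -0.002], [0.166, 0.986, -0.009], [0.001, -0.009, -1.0]]
ft_force: [-8.7, 1.5, 12.6]
grip_width: -0.0004
gripper_force: 6.0
```

```bash
python3 -c "from h import *;lev()"
```

```text
t 18.4333 theta 0.821 tcp x -0.1366 bar x -0.1329 lat 0.1381 F [-8.6992  1.5268 12.595 ] q [ 29.7  32.6  60.6  -0.4  87.2 -50.7]
```

Emit:
{"method": "move_arm", "body": {"jaw": [0, 0, 0, 0], "dp": [[-0.01, 0, 0.2], [-0.02, 0, 0.2], [-0.02, 0, 0.2], [0, 0, 0]], "turn": [[0, 0, 0], [0, 0, 0], [0, 0, 0], [0, 0, 0]]}}

```text
time_s: 18.77
position: [0.4924, 0.4142, 0.1967]
tool_rot: [[-0.986, 0.166, -0.001], [0.166, 0.986, -0.009], [-0.0, -0.009, -1.0]]
ft_force: [-8.1, 2.0, 11.3]
grip_width: 0.0001
gripper_force: 6.0
```

Emit:
{"method": "move_arm", "body": {"jaw": [0, 0, 0], "dp": [[-0.02, 0, 0.15], [-0.02, 0, 0.15], [0, 0, 0]], "turn": [[0, 0, 0], [0, 0, 0], [0, 0, 0]]}}

```text
time_s: 19.02
position: [0.4924, 0.4142, 0.1937]
tool_rot: [[-0.986, 0.166, -0.002], [0.166, 0.986, -0.009], [0.001, -0.009, -1.0]]
ft_force: [-9.0, 2.3, 12.0]
grip_width: 0.0003
gripper_force: 6.0
```

Emit:
{"method": "move_arm", "body": {"jaw": [0, 0, 0], "dp": [[-0.03, 0, 0.15], [-0.03, 0, 0.15], [0, 0, 0]], "turn": [[0, 0, 0], [0, 0, 0], [0, 0, 0]]}}

```text
time_s: 19.27
position: [0.4932, 0.414, 0.1908]
tool_rot: [[-0.986, 0.166, -0.002], [0.166, 0.986, -0.008], [0.0, -0.009, -1.0]]
ft_force: [-7.9, 2.5, 12.2]
grip_width: 0.0
gripper_force: 6.0
```

Emit:
{"method": "move_arm", "body": {"jaw": [0, 0, 0], "dp": [[-0.03, 0, 0.12], [-0.03, 0, 0.12], [0, 0, 0]], "turn": [[0, 0, 0], [0, 0, 0], [0, 0, 0]]}}

```text
time_s: 19.52
position: [0.4937, 0.414, 0.1886]
tool_rot: [[-0.986, 0.166, -0.002], [0.166, 0.986, -0.008], [0.0, -0.009, -1.0]]
ft_force: [-9.0, 2.4, 13.0]
grip_width: -0.0003
gripper_force: 6.6
```

Emit:
{"method": "move_arm", "body": {"jaw": [0, 0, 0], "dp": [[-0.03, 0, 0.1], [-0.03, 0, 0.1], [0, 0, 0]], "turn": [[0, 0, 0], [0, 0, 0], [0, 0, 0]]}}

```text
time_s: 19.77
position: [0.4943, 0.4139, 0.1867]
tool_rot: [[-0.986, 0.166, -0.002], [0.166, 0.986, -0.008], [0.0, -0.008, -1.0]]
ft_force: [-9.2, 1.6, 14.7]
grip_width: 0.0001
gripper_force: 7.0
```

```bash
python3 -c "from h import *;lev()"
```

```text
t 19.7667 theta 0.928 tcp x -0.1339 bar x -0.1315 lat 0.138 F [-9.2284  1.6304 14.7184] q [ 29.6  33.4  61.8  -0.4  85.1 -50.8]
```

The force is now climbing steadily, so the lid is reaching home. I'll take one or two more small steps to confirm.

Emit:
{"method": "move_arm", "body": {"jaw": [0, 0, 0], "dp": [[-0.03, 0, 0.1], [-0.03, 0, 0.08], [0, 0, 0]], "turn": [[0, 0, 0], [0, 0, 0], [0, 0, 0]]}}

```text
time_s: 20.02
position: [0.4947, 0.4138, 0.1851]
tool_rot: [[-0.986, 0.166, -0.002], [0.166, 0.986, -0.008], [0.001, -0.008, -1.0]]
ft_force: [-10.8, 2.5, 16.4]
grip_width: 0.0001
gripper_force: 7.4
```

```bash
python3 - <<'E'
from h import *
lev()
im,d=cams.get_image("side"); save("press1",cv2.resize(im[180:310,170:310],(700,650),interpolation=cv2.INTER_CUBIC)[:600])
E
```

```text
t 20.0167 theta 0.939 tcp x -0.1335 bar x -0.1312 lat 0.138 F [-10.7847   2.4622  16.3775] q [ 29.6  33.5  61.9  -0.4  84.9 -50.8]
```

View pics/press1.png

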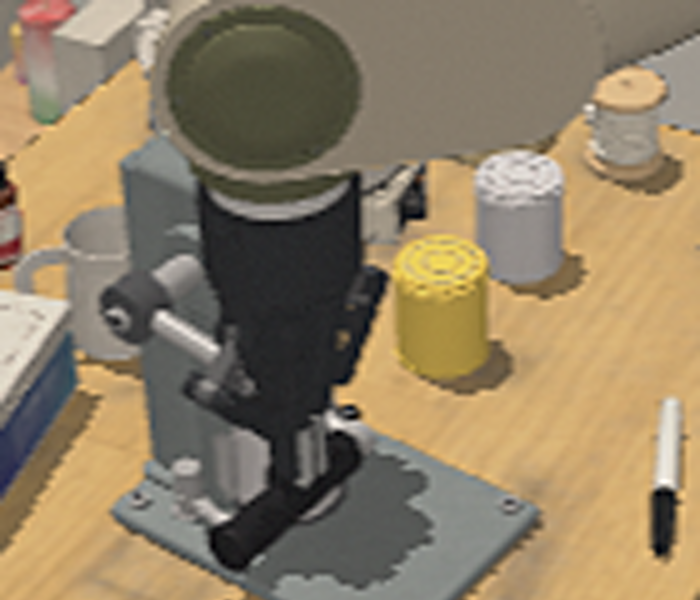

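The force climbed 12→13→14.7→16.4 N over 2 mm steps, so the lid is home, and the load is about 18 N at the grip. I'm easing the lever back up along its arc.

Emit:
{"method": "move_arm", "body": {"jaw": [0, 0, 0, 0, 0, 0, 0, 0, 0, 0, 0, 0], "dp": [[0.05, 0, -0.2], [0.05, 0, -0.3], [0.03, 0, -0.3], [0.03, 0, -0.37], [0.02, 0, -0.37], [0.02, 0, -0.37], [0, 0, -0.37], [0, 0, -0.37], [-0.02, 0, -0.37], [-0.03, 0, -0.37], [-0.04, 0, -0.37], [0, 0, 0]], "turn": [[0, 0, 0], [0, 0, 0], [0, 0, 0], [0, 0, 0], [0, 0, 0], [0, 0, 0], [0, 0, 0], [0, 0, 0], [0, 0, 0], [0, 0, 0], [0, 0, 0], [0, 0, 0]]}}

```text
time_s: 21.07
position: [0.4951, 0.4132, 0.2216]
tool_rot: [[-0.986, 0.168, -0.0], [0.168, 0.986, -0.01], [-0.001, -0.01, -1.0]]
ft_force: [2.9, 0.1, 4.5]
grip_width: -0.0004
gripper_force: 2.1
```

```bash
python3 -c "from h import *;lev()"
```

```text
t 21.0667 theta 0.695 tcp x -0.1329 bar x -0.1324 lat 0.1376 F [2.936  0.1303 4.4725] q [ 29.6  32.2  58.3  -0.5  89.9 -50.8]
```

Emit:
{"method": "move_arm", "body": {"jaw": [0, 0, 0, 0, 0, 0, 0, 0, 0, 0, 0, 0], "dp": [[-0.04, 0, -0.37], [-0.05, 0, -0.37], [-0.05, 0, -0.37], [-0.06, 0, -0.37], [-0.08, 0, -0.37], [-0.09, 0, -0.36], [-0.1, 0, -0.36], [-0.1, 0, -0.36], [-0.11, 0, -0.36], [-0.12, 0, -0.35], [-0.12, 0, -0.35], [-0.13, 0, -0.35]], "turn": [[0, 0, 0], [0, 0, 0], [0, 0, 0], [0, 0, 0], [0, 0, 0], [0, 0, 0], [0, 0, 0], [0, 0, 0], [0, 0, 0], [0, 0, 0], [0, 0, 0], [0, 0, 0]]}}

```text
time_s: 22.07
position: [0.5048, 0.4122, 0.2641]
tool_rot: [[-0.986, 0.167, -0.003], [0.167, 0.986, -0.011], [0.001, -0.011, -1.0]]
ft_force: [2.0, -0.1, 2.0]
grip_width: 0.0002
gripper_force: 1.0
```

```bash
python3 -c "from h import *;lev()"
```

```text
t 22.0667 theta 0.402 tcp x -0.1232 bar x -0.1221 lat 0.1381 F [ 2.0059 -0.0771  2.0184] q [ 29.   31.9  52.   -0.5  96.6 -51.4]
```

Emit:
{"method": "move_arm", "body": {"jaw": [0, 0, 0, 0, 0, 0, 0, 0, 0, 0, 0, 0], "dp": [[-0.12, 0, -0.27], [-0.12, 0, -0.27], [-0.12, 0, -0.27], [-0.13, 0, -0.27], [-0.13, 0, -0.27], [-0.15, 0, -0.26], [-0.15, 0, -0.26], [-0.16, 0, -0.26], [-0.16, 0, -0.26], [-0.16, 0, -0.26], [-0.17, 0, -0.25], [-0.17, 0, -0.25]], "turn": [[0, 0, 0], [0, 0, 0], [0, 0, 0], [0, 0, 0], [0, 0, 0], [0, 0, 0], [0, 0, 0], [0, 0, 0], [0, 0, 0], [0, 0, 0], [0, 0, 0], [0, 0, 0]]}}

```text
time_s: 23.07
position: [0.5221, 0.4096, 0.2956]
tool_rot: [[-0.986, 0.167, -0.003], [0.167, 0.986, -0.011], [0.001, -0.011, -1.0]]
ft_force: [1.1, 0.7, 0.5]
grip_width: 0.0
gripper_force: 0.4
```

```bash
python3 -c "from h import *;lev()"
```

```text
t 23.0667 theta 0.162 tcp x -0.1057 bar x -0.1048 lat 0.1383 F [1.1324 0.749  0.4753] q [ 28.1  32.8  45.3  -0.5 102.3 -52.4]
```

Emit:
{"method": "move_arm", "body": {"jaw": [0, 0, 0, 0, 0, 0, 0, 0, 0, 0, 0, 0], "dp": [[-0.14, 0, -0.19], [-0.14, 0, -0.19], [-0.15, 0, -0.18], [-0.15, 0, -0.18], [-0.15, 0, -0.18], [-0.15, 0, -0.17], [-0.15, 0, -0.17], [-0.15, 0, -0.17], [-0.15, 0, -0.16], [-0.15, 0, -0.16], [-0.12, 0, -0.12], [0, 0, -0.1]], "turn": [[0, 0, 0], [0, 0, 0], [0, 0, 0], [0, 0, 0], [0, 0, 0], [0, 0, 0], [0, 0, 0], [0, 0, 0], [0, 0, 0], [0, 0, 0], [0, 0, 0], [0, 0, 0]]}}

```text
time_s: 24.07
position: [0.5381, 0.407, 0.3151]
tool_rot: [[-0.986, 0.167, -0.002], [0.167, 0.986, -0.011], [0.001, -0.011, -1.0]]
ft_force: [-0.3, 0.7, -0.0]
grip_width: -0.0
gripper_force: 0.0
```

Emit:
{"method": "move_arm", "body": {"jaw": [0, 0, 0, 0, 0, 0, 0, 0, 0, 0, 0], "dp": [[0, 0, -0.1], [0, 0, -0.1], [0, 0, -0.1], [0, 0, -0.2], [0, 0, -1], [0, 0, -3], [0, 0, -3], [3, -3, 0], [3, -3, 0], [3, -3, 0], [0, 0, 0]], "turn": [[0, 0, 0], [0, 0, 0], [0, 0, 0], [0, 0, 0], [0, 0, 0], [0, 0, 0], [0, 0, 0], [0, 0, 0], [0, 0, 0], [0, 0, 0], [0, 0, 0]]}}

```text
time_s: 24.98
position: [0.4307, 0.333, 0.3915]
tool_rot: [[-0.986, 0.166, -0.006], [0.167, 0.986, -0.013], [0.004, -0.014, -1.0]]
ft_force: [-0.2, -0.2, 0.7]
grip_width: 0.0002
gripper_force: 0.0
```

```bash
python3 - <<'E'
from h import *
im,d=cams.get_image("side"); P=cloud("side",d)
im2,d2=cams.get_image("scene"); Q=cloud("scene",d2)
o=np.zeros((560,800,3),np.uint8); o[:,:395]=cv2.resize(im[190:330,190:289],(395,560)); o[:,400:]=cv2.resize(im2[150:290,215:315],(400,560)); save("end",o)
for X,n in((P,"side"),(Q,"scene")):
    v=X-[.604,.256,0]; a=np.stack([v[...,:2]@[.987,-.162],v[...,:2]@[.162,.987],v[...,2]],-1)
    g=box(a,(-.12,.1,.28),(-.05,.2,.33)); print(n,"grip",len(g),g.min(0),g.max(0),g[g[:,2]>.308].mean(0))
    t=box(a,(-.04,-.035,.02),(.035,.035,.1)); print("tin",len(t),t.min(0),t.max(0),np.percentile(t[:,2],[90,97]))
print(observe()["time_s"])
E
```

```text
side grip 358 [-0.1054  0.1008  0.2889] [-0.0787  0.1931  0.3161] [-0.0943  0.1493  0.3115]
tin 661 [-0.0376 -0.0342  0.0201] [0.035  0.035  0.0973] [0.0862 0.0891]
scene grip 176 [-0.102   0.1004  0.2913] [-0.0805  0.1959  0.3161] [-0.0922  0.1342  0.3114]
tin 505 [-0.0352 -0.0347  0.0201] [0.0349 0.0345 0.0926] [0.086  0.0876]
25.0833
```

View pics/end.png

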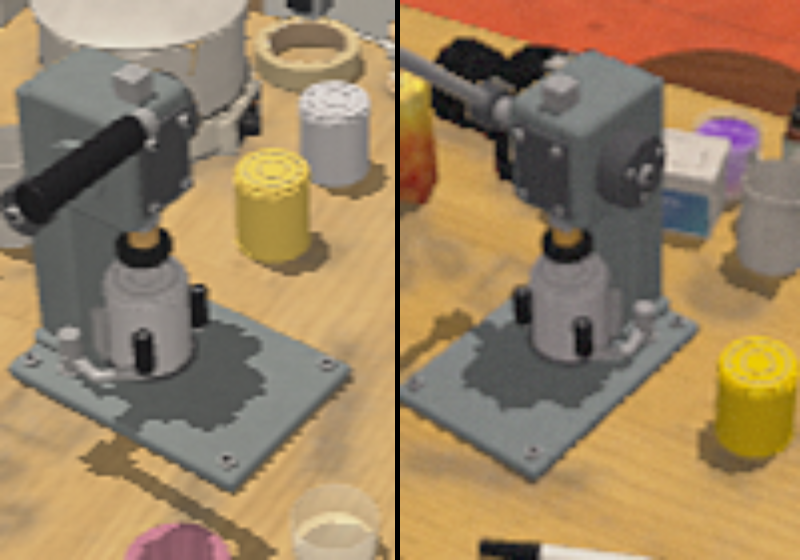

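The tin sits between the rollers with its lid flat (top at about 85–86 mm), and the lever is at rest. I'm handing the job in.

```bash
python3 -c "from rig import ticket; print(ticket.close_job())"
```

```text
the job is handed in; nothing more can be done
None
```

I pressed the proud lid home and left the closed tin held in the press with the lever eased back to rest; the job is handed in at about 25 s, and the verdict was not shown to me.

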